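# Divert sample vials into the round bowl

## Task

Swing the chute's flap fully over so that it feeds the round steel bowl and shuts off the exit to the square tray. Then pour the three vials from the scoop into the mouth of the chute so that all of them slide into the bowl, and set the scoop back down upright on the bench.

Things in the scene. Friction and masses are not known exactly. Their poses are not given: they have to be found in the camera images.
- chute: fixed diverter chute, steel with clear front and back; origin on the bench under its centre. Open mouth on top, 205 mm up, 120 mm (x) by 114 mm (y), over the origin. Inside, smooth ramps fall from a ridge 140 mm up to exits on its +y and -y sides: one feeds the bowl, the other a square 140 mm tray, each 145 mm off along y. Vials slide on the steel at slopes over 20 degrees
- flap (a joint): angle of the 70 mm tall flap inside the chute, hinged at the ridge, 140 mm up, about the chute's x. 0 is upright; positive leans to the chute's +y and shuts the +y exit, so vials slide out at -y; negative the reverse. Stops at -0.75 and +0.75 (fully over). Starts near upright, stays where left; moving it takes about 1.2 N at the knob
- flap_knob (a point): centre of the white ball knob (22 mm) on the flap's lever, a 10 mm rod outside the chute at x = -90 mm in the chute's frame. The knob is 100 mm from the hinge and leans with the flap: 240 mm above the bench when upright; 213 mm up and 68 mm to the side when fully over
- bowl: round steel bowl, 150 mm across the rim and 50 mm high, fixed, under one exit of the chute (either side); origin at the centre of its underside
- scoop_grip (a point): point on the scoop's upright white grip (16 mm along x, 24 mm along y, top 105 mm above the scoop's underside), on its centre line, 80 mm above the underside. Axes of the scoop, z up; it opens to its -x. Steel, about 180 g, 100 mm long, 72 mm wide, walls 30 mm high, level floor; loosely holds the three vials
- scoop_lip (a point): middle of the scoop's open front edge, from which the vials slide out when that edge is tipped down; 108 mm along -x from the grip point and 77 mm below it
- vial1_center (a point): one of three square glass sample vials with white caps, each 16 x 16 x 28 mm and 12 g, lying loose in the scoop; this point is its centre, x along its length
- vial2_center (a point): one of three square glass sample vials with white caps, each 16 x 16 x 28 mm and 12 g, lying loose in the scoop; this point is its centre, x along its length
- vial3_center (a point): one of three square glass sample vials with white caps, each 16 x 16 x 28 mm and 12 g, lying loose in the scoop; this point is its centre, x along its length

How it is judged:
By the outcome, as a careful person would: the job done as asked, in the order asked, and still so for the second after the job is handed in, with the robot touching nothing.
It also fails if it takes over 72 s, if anything falls off the work surface, if the arm or the gripper's body presses on something with over 40 N, if the wrist force passes 120 N, or if a joint passes its speed limit or range.

## Robot

A 6-joint arm with a two-finger parallel gripper is mounted at the origin on the work surface. World frame = base frame: x ahead of the robot, y to its left, z up, the work surface at z = 0. Lengths are in m, angles in degrees, forces in N, time in s.
With the tool pointing down it reaches from about 0.275 to 0.975 m from the base axis. Payload 8.4 kg.
Tool frame: the origin (TCP) lies between the finger pads; the fingertips stand 22 mm ahead of it and the grasp point (between the pads) lies 3 mm ahead of it; x points along the fingers, y is the direction in which the jaws open and shut, and the axes are right-handed (so a half turn about x gives the same grasp; the last joint's range is limited). The gripper opens to 92 mm and grips with 3 to 60 N. Pads are 20 mm wide; open, the fingers measure 128 mm over their backs; the gripper's body (75 mm by 189 mm) begins 69 mm behind the grasp point.
Start: joints at [-74.966, 20.225, 93.587, -0, 66.188, -0.138], TCP at [0.164, -0.603, 0.237] pointing down, gripper open.
Joint ranges: [-150.9, 150.9], [-52.94, 120.26], [3.33, 152.33], [-74.26, 254.26], [0, 154.13], [-172.89, 172.89]. Speed limits (degrees/s): [127.2, 127.2, 159.86, 180, 180, 180].

## Interface

Orientations are given as a 3x3 rotation matrix whose columns are the frame's x, y, z axes.
In Python, from workcell import manip gives the robot as it stands. The module is installed in compiled form; this text tells all that it offers.
- The arm moves only by the shell command python3 -m jog 'ROWS' [OPENING]. ROWS is JSON, a list of rows, each a list of 2 entries, a list of its own where there are three numbers: the shift along the tool's x, y, z in mm, then the turn, a rotation vector about the tool's x, y, z in degrees. A call has 1 to 12 rows; each row is the pose to reach, as a shift and turn from the pose commanded when the call began, along the tool's axes at that moment; what a row does not reach only later rows make up. A row lasts 1/12 s, in which the tool goes at most 41.7 mm and 7.16 degrees, less where a joint would pass 70% of its speed; a pose out of reach is approached as far as the arm can. A call with a gripper value outside its range is refused whole. OPENING is the finger opening in mm, from 0 to 91.9, set as the call begins (- or left out, the last holds). The fingers move at their own pace and stop on an object; the grip force is fixed at half the most. Time passes only in rows, so rows that repeat a pose let the fingers close. It gives the time, the measured TCP pose, the force and the opening at its end, in the units of the state.
- manip.read_state(): the state, without advancing time (a new reading comes with each control period).
- manip.read_camera(name): name is "scene" or "side" or "wrist"; returns (picture, depth): 480x640x3 uint8, blue, green, red; 480x640 float32, m along the optical axis (not along the pixel's ray), 0 where there is no reading.
- manip.calibration(name): a dict with "mtx" (3x3 intrinsics, pixels), "view" (4x4, takes a point from world to camera coordinates); the wrist camera has in their place "tool_from_camera" (4x4, takes a point from camera to tool coordinates, whose origin is the TCP and whose axes are the tool frame's). Camera axes: x right, y up, looking along -z (the intrinsics and any distortion apply to the point x, -y, -z); pixel columns grow to the right and rows downward; lengths in m; the calibration is good to about 2 mm. A picture is of the moment at which its call begins: read the wrist's pose just before it. calibration takes no time and is no camera call.
- manip.job_done(): hands the job in, once; it reports no verdict.
The state is a dict: "t": time; "joint_pos": joint angles; "joint_vel": joint speeds; "joint_efforts": joint torques, N m; "ee_pos": TCP position; "ee_rot": TCP orientation; "wrist_force": force on the tool from outside, world axes, zero at the start; "wrist_torque": the same for the moment, N m; "finger_gap": opening from 0.0 (shut) to 1.0 (fully open).
Only numpy, scipy, OpenCV 4.12 (cv2) and the standard library are available. Lean on these libraries where they do the work, as an engineer would, in place of code of your own. Each camera call takes 0.05 s, during which the arm holds its last target. There are 200 camera calls.

## Working session

There is one attempt and no reset: what is moved stays moved. The work goes in short steps, Python scripts to look and compute and a shell command to move; the robot and the scene stay as the last step left them, time stands still between calls to the robot, and variables do not carry over. Pictures are saved under pics/ and viewed, about 8 in all and at most 12, crops included, and the job is handed in when it is done.

```bash
mkdir -p pics; cat > h.py <<'E'
import numpy as np, cv2
from workcell import manip
def pt(name,u,v,z=None,depth=None,pose=None):
    c=manip.calibration(name); M=np.array(c['mtx'])
    if 'dist' in c: pass
    d=np.array([(u-M[0,2])/M[0,0],-(v-M[1,2])/M[1,1],-1.])
    if name=='wrist':
        T=np.eye(4);T[:3,:3]=pose[1];T[:3,3]=pose[0];W=T@np.array(c['tool_from_camera'])
    else: W=np.linalg.inv(np.array(c['view']))
    o=W[:3,3];r=W[:3,:3]@d
    s=depth if depth is not None else (z-o[2])/r[2]
    return o+s*r
def px(name,P):
    c=manip.calibration(name);M=np.array(c['mtx']);V=np.array(c['view'])
    q=V@np.append(P,1);x=np.array([q[0],-q[1],-q[2]]);x=M@(x/x[2]);return x[:2]
E
python3 - <<'E'
from h import *
s=manip.read_state();print(s)
for n in ['scene','side']:
    p,d=manip.read_camera(n);cv2.imwrite(f'pics/{n}0.png',p);np.save(f'pics/{n}0.npy',d)
    c=manip.calibration(n);print(n,list(c),np.linalg.inv(np.array(c['view'])).round(3))
E
```

```text
{'t': 0.0, 'joint_pos': array([-7.49658763e+01,  2.02609436e+01,  9.36276566e+01, -1.48732187e-03,
        6.61868460e+01, -1.38634796e-01]), 'joint_vel': array([ 0.00951707, -0.05195195, -0.0199018 , -0.00290897,  0.02682673,
        0.00351267]), 'joint_efforts': array([-3.73182793e-04, -5.93847620e+01, -3.34215832e+01,  6.97094039e-02,
        2.35840440e-02, -1.05696577e-04]), 'ee_pos': array([ 0.16344614, -0.60278756,  0.23589109]), 'ee_rot': array([[-3.64502335e-04,  2.61740219e-01, -9.65138293e-01],
       [ 1.26555316e-03, -9.65137464e-01, -2.61740472e-01],
       [-9.99999133e-01, -1.31683883e-03,  2.05486986e-05]]), 'wrist_force': array([-0.48386283, -0.76472611,  0.0366977 ]), 'wrist_torque': array([ 0.03903275, -0.0085347 ,  0.00176208]), 'finger_gap': 1.000550396539606}
scene ['mtx', 'view'] [[ 0.783 -0.425  0.454  0.931]
 [ 0.621  0.542 -0.566 -0.512]
 [-0.005  0.726  0.688  0.832]
 [ 0.     0.     0.     1.   ]]
side ['mtx', 'view'] [[-0.937  0.198 -0.287  0.258]
 [-0.348 -0.583  0.734  0.644]
 [-0.022  0.788  0.615  0.664]
 [ 0.     0.     0.     1.   ]]
```

View pics/scene0.png

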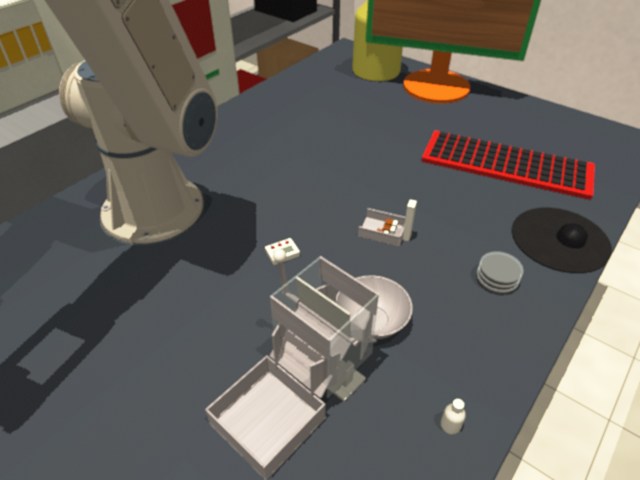

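View pics/side0.png

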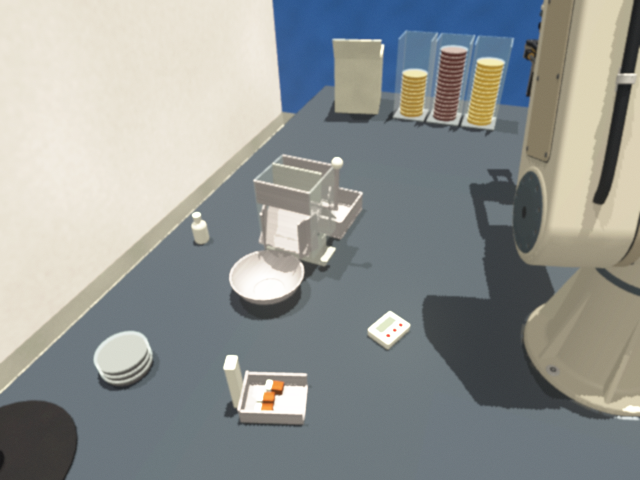

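Scene: scoop at (385,228) with grip (411,220), chute mouth around (325,300), bowl (372,307), tray (267,415), knob about (280,255). Side: scoop (275,395), grip (234,380), knob (337,163), bowl (267,278). Next I'll enlarge both.

```bash
python3 - <<'E'
from h import *
a=cv2.imread('pics/scene0.png')[190:390,255:455];b=cv2.imread('pics/side0.png')[140:440,190:390]
a=cv2.resize(a,(400*1,400),interpolation=cv2.INTER_CUBIC);b=cv2.resize(b,(400,600),interpolation=cv2.INTER_CUBIC)
o=np.zeros((600,800,3),np.uint8);o[:400,:400]=a;o[:,400:]=b
cv2.imwrite('pics/c1.png',o)
ds=np.load('pics/scene0.npy');dd=np.load('pics/side0.npy')
for n,D,L in [('scene',ds,[(411,205),(372,310),(280,255),(385,240),(372,325),(267,415)]),('side',dd,[(337,163),(232,360),(267,285),(275,400),(340,207)])]:
    for u,v in L: print(n,u,v,D[v,u],pt(n,u,v,depth=D[v,u]).round(3))
E
```

```text
scene 411 205 1.1294684 [0.556 0.296 0.104]
scene 372 310 0.8221221 [ 0.68  -0.054  0.18 ]
scene 280 255 0.8169656 [ 0.53  -0.101  0.248]
scene 385 240 1.1781181 [0.527 0.25  0.014]
scene 372 325 0.8593751 [ 0.68  -0.047  0.132]
scene 267 415 0.87955564 [ 0.598 -0.232  0.004]
side 337 163 0.8699655 [ 0.518 -0.088  0.246]
side 232 360 0.68459594 [0.552 0.297 0.104]
side 267 285 0.95685536 [0.632 0.04  0.004]
side 275 400 0.7427704 [0.498 0.281 0.003]
side 340 207 1.1861173 [ 0.583 -0.29   0.003]
```

View pics/c1.png

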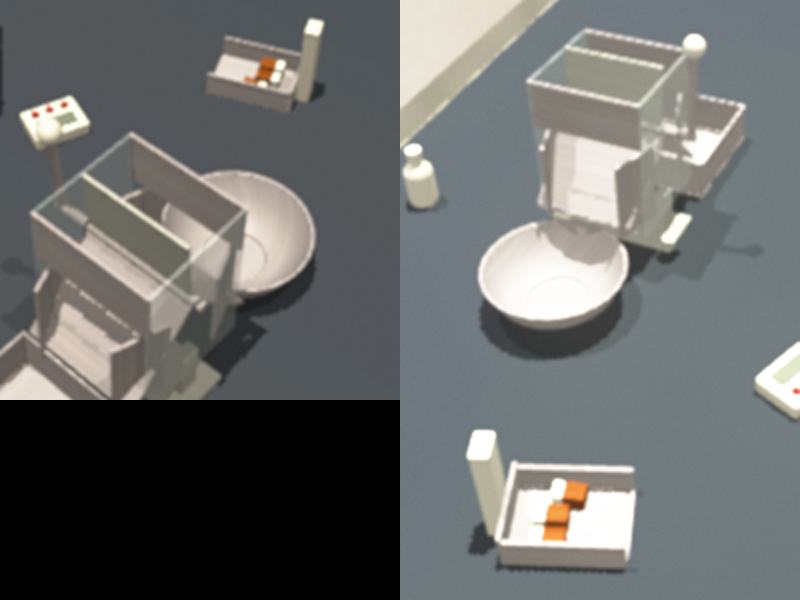

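```bash
cat > m.py <<'E'
from h import *
S=lambda u,v:(u/2+255,v/2+190)
D=lambda u,v:((u-400)/2+190,v/2+140)
def show(n,f,L,z):
    P=[pt(n,*f(*p),z=z) for p in L]
    for p in P: print(n,np.round(p,3))
    return P
for n,f,L in [('scene',S,[(132,135),(243,213),(150,295),(35,212)]),('side',D,[(586,32),(692,50),(640,108),(532,82)])]:
    P=show(n,f,L,.205); print('centre',np.mean(P,0).round(3))
    e=[np.array(P[(i+1)%4])-P[i] for i in range(4)]; print([ (round(np.linalg.norm(x),3),round(np.degrees(np.arctan2(x[1],x[0])),1)) for x in e])
print('bowl');show('side',D,[(478,272),(629,272),(552,222),(552,322)],.05)
print('knob')
for z in (.238,.24): show('scene',S,[(49,131)],z);show('side',D,[(694,46)],z)
print('grip top');show('scene',S,[(305,22),(323,26),(314,19),(313,31)],.105);show('side',D,[(472,434),(495,434),(492,460),(471,458)],.105)
print('scoop rim side');show('side',D,[(513,466),(634,468),(630,545),(502,547)],.031)
print('scoop base side');show('side',D,[(503,565),(628,566)],.0)
E
python3 m.py
```

```text
scene [ 0.559 -0.032  0.205]
scene [ 0.681 -0.045  0.205]
scene [ 0.67  -0.153  0.205]
scene [ 0.551 -0.146  0.205]
centre [ 0.615 -0.094  0.205]
[(np.float64(0.123), np.float64(-6.3)), (np.float64(0.108), np.float64(-95.7)), (np.float64(0.12), np.float64(176.8)), (np.float64(0.115), np.float64(85.9))]
side [ 0.666 -0.153  0.205]
side [ 0.543 -0.151  0.205]
side [ 0.552 -0.028  0.205]
side [ 0.672 -0.039  0.205]
centre [ 0.608 -0.093  0.205]
[(np.float64(0.123), np.float64(178.9)), (np.float64(0.123), np.float64(85.7)), (np.float64(0.121), np.float64(-5.2)), (np.float64(0.114), np.float64(-93.4))]
bowl
side [0.69  0.084 0.05 ]
side [0.546 0.034 0.05 ]
side [ 0.655 -0.013  0.05 ]
side [0.588 0.122 0.05 ]
knob
scene [ 0.523 -0.095  0.238]
side [ 0.523 -0.102  0.238]
scene [ 0.524 -0.096  0.24 ]
side [ 0.522 -0.098  0.24 ]
grip top
scene [0.543 0.302 0.105]
scene [0.563 0.308 0.105]
scene [0.548 0.312 0.105]
scene [0.558 0.294 0.105]
side [0.563 0.295 0.105]
side [0.547 0.29  0.105]
side [0.537 0.311 0.105]
side [0.553 0.315 0.105]
scoop rim side
side [0.555 0.266 0.031]
side [0.459 0.235 0.031]
side [0.436 0.3   0.031]
side [0.528 0.335 0.031]
scoop base side
side [0.532 0.333 0.   ]
side [0.439 0.3   0.   ]
```

Chute centre is about (0.612,-0.094) with yaw about -4.5°. The bowl is on the chute's +y side, so the flap must go to -0.75, with the knob moving to -y. Scoop yaw is about 19.5°, with the grip at about (0.550,0.303).

```bash
cat >> h.py <<'E'
from scipy.spatial.transform import Rotation as Ro
C=np.array([.612,-.094,0]);RC=Ro.from_euler('z',-4.5,degrees=True).as_matrix()
def chute(x,y,z): return C+RC@np.array([x,y,z])
def goal(p,R=None,s=None):
    s=s or manip.read_state();E=s['ee_rot'];R=E if R is None else R
    print('shift mm',(E.T@(np.array(p)-s['ee_pos'])*1e3).round(1),'turn',np.degrees(Ro.from_matrix(E.T@R).as_rotvec()).round(2))
def down(yaw): # jaw dir yaw (deg)
    a=np.radians(yaw);x=np.array([0,0,-1.]);y=np.array([np.cos(a),np.sin(a),0]);return np.c_[x,y,np.cross(x,y)]
E
python3 -c "
from h import *
goal(chute(-.09,.075,.29),down(-94.5));goal(chute(-.09,.075,.222),down(-94.5))"
```

```text
shift mm [ -53.5 -474.7 -506.6] turn [1.967e+01 1.000e-02 7.000e-02]
shift mm [  14.5 -474.6 -506.6] turn [1.967e+01 1.000e-02 7.000e-02]
```

```bash
python3 -m jog '[[[-54,-30,-30],[0,0,0]],[[-54,-475,-507],[20,0,0]],[[-54,-475,-507],[20,0,0]],[[-54,-475,-507],[20,0,0]],[[-54,-475,-507],[20,0,0]],[[-54,-475,-507],[20,0,0]],[[-54,-475,-507],[20,0,0]],[[-54,-475,-507],[20,0,0]],[[-54,-475,-507],[20,0,0]],[[-54,-475,-507],[20,0,0]],[[-54,-475,-507],[20,0,0]],[[-54,-475,-507],[20,0,0]]]' 0
python3 -c "
from h import *
goal(chute(-.09,.075,.29),down(-94.5))"
```

```text
t: 1.1
ee_pos: [0.418, -0.1895, 0.284]
ee_rot: [[0.0, -0.084, -0.996], [-0.0, -0.996, 0.084], [-1.0, 0.0, -0.0]]
wrist_force: [-0.6, -0.3, 0.4]
finger_gap: 0.153
shift mm [  -6.  -186.   -94.9] turn [-0.34 -0.01 -0.  ]
```

```bash
python3 -m jog '[[[-6,-186,-95],[0,0,0]],[[-6,-186,-95],[0,0,0]],[[-6,-186,-95],[0,0,0]],[[-6,-186,-95],[0,0,0]],[[-6,-186,-95],[0,0,0]],[[-6,-186,-95],[0,0,0]],[[-6,-186,-95],[0,0,0]],[[-6,-186,-95],[0,0,0]]]' 0
python3 -c "
from h import *
goal(chute(-.09,.075,.222),down(-94.5))
p,d=manip.read_camera('side');cv2.imwrite('pics/s1.png',cv2.resize(p[80:320,190:450],(780,720))[:600])"
```

```text
t: 1.77
ee_pos: [0.5272, -0.0142, 0.2894]
ee_rot: [[-0.001, -0.083, -0.997], [-0.0, -0.997, 0.083], [-1.0, 0.0, 0.001]]
wrist_force: [-0.8, -0.2, -0.9]
finger_gap: -0.001
shift mm [67.4 -2.1 -0.9] turn [-0.26  0.08 -0.03]
```

View pics/s1.png

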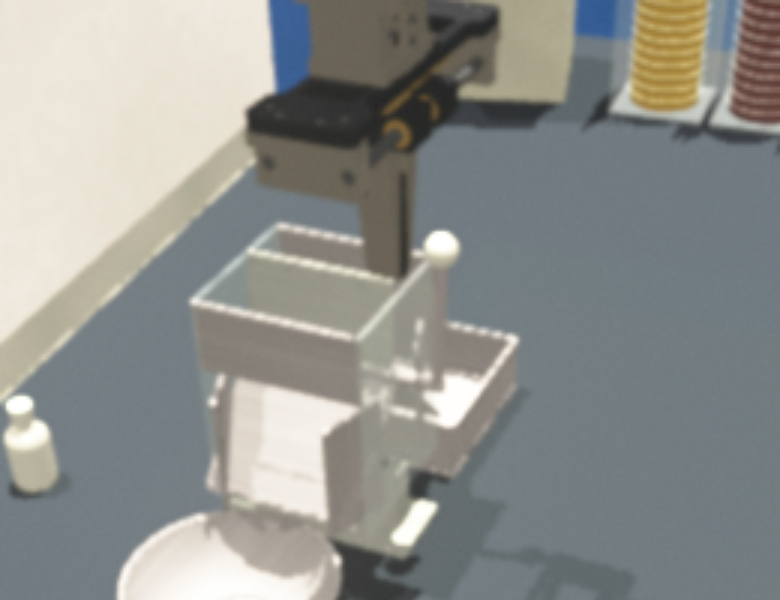

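```bash
python3 -c "
from h import *
f=lambda P:((px('side',P)-[190,80])*3).round()
print(f([.527,-.014,.267]),f([.522,-.09,.24]),f(chute(-.09,0,.24)),f(chute(-.09,-.01,.24)))
for x in(-.06,.06):
  for y in (-.057,.057): print(f(chute(x,y,.205)))
p,d=manip.read_camera('side')
for u,v in [(388,265),(441,248)]: print(pt('side',u/3+190,v/3+80,depth=d[int(v/3+80),int(u/3+190)]))
"
```

```text
[385. 272.] [436. 255.] [434. 257.] [441. 250.]
[429. 257.]
[356. 337.]
[278. 226.]
[195. 300.]
[ 0.51979314 -0.00097883  0.27983474]
[ 0.51866464 -0.08940886  0.24581133]
```

The picture matches the geometry: the fingers are on the bowl side of the knob (knob at (441,248), fingertip at (388,275)). Next, descend and push.

```bash
python3 -m jog '[[[34,0,0],[0,0,0]],[[67,0,0],[0,0,0]],[[67,0,0],[0,0,0]],[[67,20,0],[0,0,0]],[[67,40,0],[0,0,0]],[[67,55,0],[0,0,0]],[[67,65,0],[0,0,0]],[[67,75,0],[0,0,0]],[[67,85,0],[0,0,0]],[[67,93,0],[0,0,0]],[[67,100,0],[0,0,0]],[[67,100,0],[0,0,0]]]' 0
python3 -c "
from h import *
s=manip.read_state();print((RC.T@(s['ee_pos']-C)).round(4),RC.T@s['wrist_force'])"
```

```text
t: 2.87
ee_pos: [0.5194, -0.115, 0.2231]
ee_rot: [[0.0, -0.085, -0.996], [-0.001, -0.996, 0.085], [-1.0, 0.001, -0.0]]
wrist_force: [0.1, 0.4, -0.4]
finger_gap: 0.004
[-0.0907 -0.0282  0.2231] [ 0.02873791  0.43093533 -0.36591899]
```

```bash
for i in 1 2 3; do python3 -m jog '[[[0,2,0],[0,0,0]],[[0,4,0],[0,0,0]],[[0,4,0],[0,0,0]]]' | grep -E 'pos|force'; done
```

```text
ee_pos: [0.5191, -0.1177, 0.2229]
wrist_force: [0.0, 0.4, 1.0]
ee_pos: [0.5187, -0.1219, 0.2229]
wrist_force: [0.2, 1.8, -0.7]
ee_pos: [0.5184, -0.1261, 0.2229]
wrist_force: [0.2, 0.1, -0.2]
```

```bash
for i in 1 2 3; do python3 -m jog '[[[0,2,0],[0,0,0]],[[0,3,0],[0,0,0]],[[0,3,0],[0,0,0]]]' | grep -E 'pos|force'; done
python3 -c "
from h import *
p,d=manip.read_camera('side');cv2.imwrite('pics/s2.png',cv2.resize(p[100:300,210:410],(600,600)))"
```

```text
ee_pos: [0.5182, -0.1285, 0.2229]
wrist_force: [0.9, 4.1, 1.3]
ee_pos: [0.5181, -0.1295, 0.2231]
wrist_force: [1.0, 14.0, 4.8]
ee_pos: [0.5181, -0.1303, 0.2232]
wrist_force: [2.8, 25.1, 5.5]
```

View pics/s2.png

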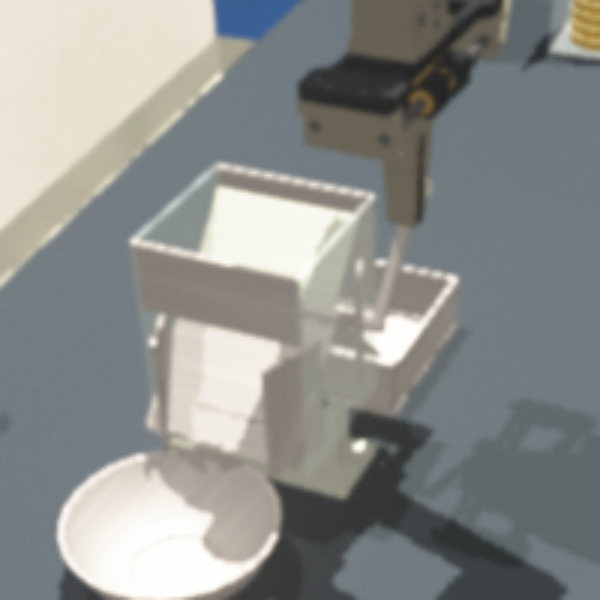

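The flap reached its stop (force 25 N, rod fully over toward the tray). Now I back off and lift. At height I'll tilt outward to see whether the arm can take the pouring attitude.

```bash
python3 -m jog '[[[0,-20,0],[0,0,0]],[[-30,-50,0],[0,0,0]],[[-70,-60,0],[0,0,0]],[[-110,-60,0],[0,0,0]],[[-120,-90,-40],[0,7,0]],[[-120,-90,-80],[0,14,0]],[[-120,-90,-120],[0,21,0]],[[-120,-90,-150],[0,28,0]],[[-120,-90,-150],[0,35,0]],[[-120,-90,-150],[0,42,0]],[[-120,-90,-150],[0,48,0]],[[-120,-90,-150],[0,48,0]]]' 91
python3 -c "
from h import *
s=manip.read_state();print(s['joint_pos'].round(1),s['wrist_force'].round(2))"
```

```text
t: 5.42
ee_pos: [0.6707, -0.0576, 0.3386]
ee_rot: [[0.739, -0.084, -0.668], [-0.063, -0.996, 0.056], [-0.67, 0.001, -0.742]]
wrist_force: [-0.7, 0.3, -1.1]
finger_gap: 0.853
[ -5.1   2.3 117.5   1.   12.2  88.8] [-0.68  0.3  -1.07]
```

```bash
python3 -c "
from h import *
goal([.552,.302,.25],down(19.5))"
```

```text
shift mm [ -51.  -348.4  165.1] turn [-106.58  -30.53  -47.38]
```

```bash
python3 -m jog '[[[-51,-348,165],[-107,-30,-47]],[[-51,-348,165],[-107,-30,-47]],[[-51,-348,165],[-107,-30,-47]],[[-51,-348,165],[-107,-30,-47]],[[-51,-348,165],[-107,-30,-47]],[[-51,-348,165],[-107,-30,-47]],[[-51,-348,165],[-107,-30,-47]],[[-51,-348,165],[-107,-30,-47]],[[-51,-348,165],[-107,-30,-47]],[[-51,-348,165],[-107,-30,-47]],[[-51,-348,165],[-107,-30,-47]],[[-51,-348,165],[-107,-30,-47]]]' 91
python3 -c "
from h import *
goal([.552,.302,.25],down(19.5))"
```

```text
t: 6.42
ee_pos: [0.5558, 0.3029, 0.2553]
ee_rot: [[0.224, 0.961, -0.162], [0.163, -0.201, -0.966], [-0.961, 0.189, -0.202]]
wrist_force: [-0.1, -0.1, -0.3]
finger_gap: 0.992
shift mm [ 4.1 -4.5  2.6] turn [-29.96  -8.55 -13.83]
```

```bash
python3 -m jog '[[[4,-4,3],[-30,-9,-14]],[[4,-4,3],[-30,-9,-14]],[[4,-4,3],[-30,-9,-14]],[[4,-4,3],[-30,-9,-14]],[[4,-4,3],[-30,-9,-14]],[[4,-4,3],[-30,-9,-14]],[[4,-4,3],[-30,-9,-14]]]'
python3 -c "
from h import *
s=manip.read_state();p,d=manip.read_camera('wrist');cv2.imwrite('pics/w1.png',p);np.save('pics/w1.npy',d)
np.savez('pics/w1s.npz',p=s['ee_pos'],r=s['ee_rot']);print(np.array(manip.calibration('wrist')['tool_from_camera']).round(3),s['joint_pos'])
q,_=manip.read_camera('side')"
```

```text
t: 7.0
ee_pos: [0.5534, 0.3005, 0.2496]
ee_rot: [[0.002, 0.946, 0.324], [-0.005, 0.324, -0.946], [-1.0, -0.0, 0.005]]
wrist_force: [0.7, 0.1, 0.2]
finger_gap: 0.989
[[ 0.     0.258 -0.966 -0.147]
 [ 1.    -0.     0.     0.   ]
 [ 0.    -0.966 -0.258 -0.073]
 [ 0.     0.     0.     1.   ]] [28.5237736  20.0085065  92.17306792 -0.31169651 67.86952258  9.75675503]
```

View pics/w1.png

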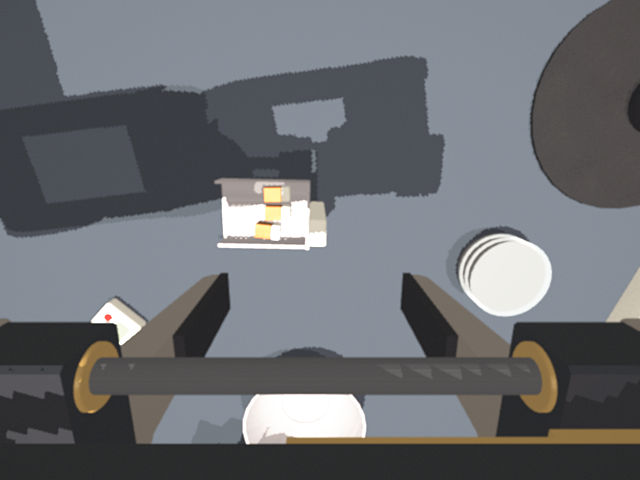

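Wrist view: scoop walls run along the tool y axis. Grip top is near (318,238), rim from (218,246) to (308,247), and the three vials lie inside around x 265–300.

```bash
python3 -c "
from h import *
z=np.load('pics/w1s.npz');P=(z['p'],z['r'])
d=np.load('pics/w1.npy')
for v in (228,233,238,243): print(v,[(u,round(pt('wrist',u,v,depth=d[v,u],pose=P)[2],3)) for u in (309,312,316,320,324,327)])
for u,v in [(310,238),(326,238),(318,231),(318,246)]: print(pt('wrist',u,v,z=.105,pose=P).round(4))
a=pt('wrist',218,246,z=.031,pose=P);b=pt('wrist',308,247.5,z=.031,pose=P);print(a,b,np.degrees(np.arctan2(*(b-a)[1::-1])))
a=pt('wrist',216,181,z=.031,pose=P);b=pt('wrist',310,181,z=.031,pose=P);print(a,b)
"
```

```text
228 [(309, np.float64(0.104)), (312, np.float64(0.104)), (316, np.float64(0.104)), (320, np.float64(0.105)), (324, np.float64(0.104)), (327, np.float64(-0.002))]
233 [(309, np.float64(0.105)), (312, np.float64(0.105)), (316, np.float64(0.104)), (320, np.float64(0.104)), (324, np.float64(0.104)), (327, np.float64(-0.001))]
238 [(309, np.float64(0.104)), (312, np.float64(0.104)), (316, np.float64(0.103)), (320, np.float64(0.104)), (324, np.float64(0.104)), (327, np.float64(-0.002))]
243 [(309, np.float64(0.104)), (312, np.float64(0.104)), (316, np.float64(0.103)), (320, np.float64(0.104)), (324, np.float64(0.103)), (327, np.float64(-0.0))]
[0.5503 0.2961 0.105 ]
[0.5635 0.3006 0.105 ]
[0.5549 0.3043 0.105 ]
[0.5593 0.2915 0.105 ]
[0.46282333 0.23604277 0.031     ] [0.55693229 0.26642655 0.031     ] 17.893062212708422
[0.44289464 0.30392556 0.031     ] [0.53584712 0.33571932 0.031     ]
```

```bash
python3 -c "
from h import *
z=np.load('pics/w1s.npz');P=(z['p'],z['r'])
d=np.load('pics/w1.npy')
Q=np.array([pt('wrist',u,v,depth=d[v,u],pose=P) for v in range(200,260) for u in range(295,340) if d[v,u]>0])
Q=Q[abs(Q[:,2]-.105)<.003];print(len(Q),Q.mean(0));print(cv2.minAreaRect((Q[:,:2]*1e3).astype(np.float32)))
goal([*Q.mean(0)[:2],.083],down(18.5))"
```

```text
471 [0.55382212 0.30224951 0.10400206]
((553.9888305664062, 301.7257995605469), (15.837891578674316, 24.362518310546875), 18.55080223083496)
shift mm [166.5   1.7  -2.6] turn [ 0.36  0.27 -0.04]
```

```bash
python3 -m jog '[[[42,1,-1],[0,0,0]],[[84,2,-2],[0.4,0.3,0]],[[120,2,-2],[0.4,0.3,0]],[[145,2,-2],[0.4,0.3,0]],[[158,2,-2],[0.4,0.3,0]],[[166,2,-2],[0.4,0.3,0]],[[166,2,-2],[0.4,0.3,0]],[[166,2,-2],[0.4,0.3,0]]]' 91
python3 -m jog '[[[0,0,0],[0,0,0]],[[0,0,0],[0,0,0]],[[0,0,0],[0,0,0]],[[0,0,0],[0,0,0]],[[0,0,0],[0,0,0]],[[0,0,0],[0,0,0]],[[0,0,0],[0,0,0]],[[0,0,0],[0,0,0]],[[0,0,0],[0,0,0]],[[0,0,0],[0,0,0]]]' 5
```

```text
t: 7.77
ee_pos: [0.5551, 0.3023, 0.0845]
ee_rot: [[0.002, 0.948, 0.319], [0.001, 0.319, -0.948], [-1.0, 0.003, -0.001]]
wrist_force: [0.0, 0.8, 0.6]
finger_gap: 0.994
t: 8.6
ee_pos: [0.5544, 0.302, 0.0831]
ee_rot: [[0.001, 0.948, 0.319], [0.001, 0.319, -0.948], [-1.0, 0.001, -0.0]]
wrist_force: [0.7, -0.1, -0.6]
finger_gap: 0.286
```

```bash
python3 -m jog '[[[0,0,0],[0,0,0]],[[0,0,0],[0,0,0]],[[0,0,0],[0,0,0]],[[0,0,0],[0,0,0]],[[0,0,0],[0,0,0]],[[0,0,0],[0,0,0]],[[0,0,0],[0,0,0]]]' 5
python3 -m jog '[[[-3,0,0],[0,0,0]],[[-10,0,0],[0,0,-2]],[[-20,0,0],[0,0,-5]],[[-32,0,0],[0,0,-8]],[[-46,0,0],[0,0,-8]],[[-60,0,0],[0,0,-8]],[[-75,0,0],[0,0,-8]],[[-90,0,0],[0,0,-8]],[[-100,0,0],[0,0,-8]],[[-105,0,0],[0,0,-8]],[[-105,0,0],[0,0,-8]]]'
python3 -c "
from h import *
s=manip.read_state();print(s['wrist_force'],s['joint_pos'])
p,d=manip.read_camera('side');cv2.imwrite('pics/s3.png',cv2.resize(p[230:470,150:390],(600,600)))"
```

```text
t: 9.18
ee_pos: [0.5544, 0.302, 0.0831]
ee_rot: [[0.001, 0.948, 0.319], [0.001, 0.319, -0.948], [-1.0, 0.001, -0.0]]
wrist_force: [-0.6, -0.3, 0.0]
finger_gap: 0.175
t: 10.1
ee_pos: [0.5547, 0.3022, 0.1897]
ee_rot: [[-0.129, 0.939, 0.319], [-0.043, 0.317, -0.948], [-0.991, -0.135, -0.001]]
wrist_force: [0.3, 0.6, -1.6]
finger_gap: 0.174
[ 0.29145954  0.64387328 -1.58899588] [27.76549568 27.39060383 89.31761267  1.34321721 70.97578358  8.61497824]
```

View pics/s3.png

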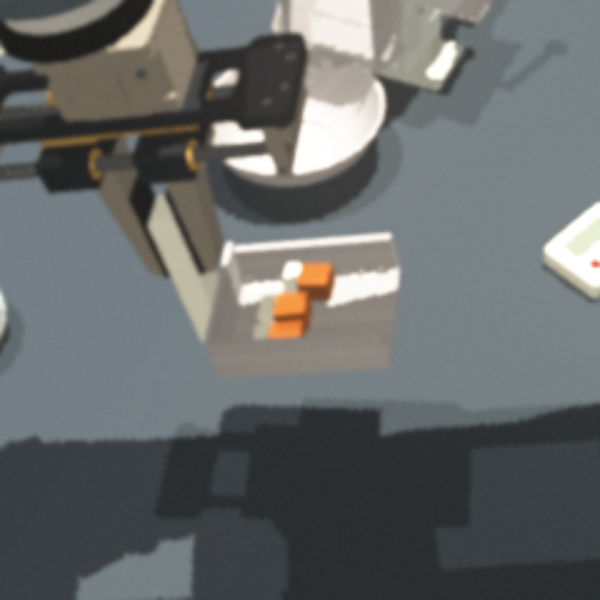

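The vials sit securely with the lip tilted up, and the gap of 0.174 matches the 16 mm grip. Next I'll compute the carry and pour poses.

```bash
cat >> h.py <<'E'
def pour(th,L,yaw=-4.5):
    Rs=Ro.from_euler('z',yaw,degrees=True).as_matrix()@Ro.from_euler('y',-th,degrees=True).as_matrix()
    p=chute(*L)-Rs@np.array([-.108,0,-.080])
    return p,np.c_[-Rs[:,2],Rs[:,0],-Rs[:,1]]
E
python3 -c "
from h import *
s=manip.read_state()
p,R=pour(-8,(.025,0.003,.25));print(p);goal(p,R,s)
goal(s['ee_pos']+[0,0,p[2]-s['ee_pos'][2]],None,s)
S=dict(ee_pos=p,ee_rot=R)
for th,z in [(0,.24),(10,.225),(15,.225),(20,.225),(25,.225),(30,.225),(35,.225),(42,.225),(50,.225)]:
  print(th,end=' ');q=pour(th,(.025,.003,z));goal(*q,S)
"
```

```text
[ 0.7548771  -0.1022354   0.31419075]
shift mm [-132.9   43.2  447.1] turn [22.91  3.17 -0.13]
shift mm [-1.244e+02 -1.720e+01 -1.000e-01] turn [0. 0. 0.]
0 shift mm [ -4.3 -10.8   0. ] turn [0. 0. 8.]
10 shift mm [ -4.7 -26.5   0. ] turn [ 0. -0. 18.]
15 shift mm [-11.1 -36.4   0. ] turn [ 0.  0. 23.]
20 shift mm [-16.6 -46.7   0. ] turn [ 0. -0. 28.]
25 shift mm [-21.2 -57.5   0. ] turn [ 0.  0. 33.]
30 shift mm [-24.8 -68.7   0. ] turn [ 0. -0. 38.]
35 shift mm [-27.4 -80.1   0. ] turn [ 0. -0. 43.]
42 shift mm [-29.4 -96.4   0. ] turn [ 0. -0. 50.]
50 shift mm [ -29.2 -115.1    0. ] turn [ 0. -0. 58.]
```

```bash
python3 -m jog '[[[-12,-2,0],[0,0,0]],[[-32,-4,0],[0,0,0]],[[-57,-8,0],[0,0,0]],[[-82,-11,5],[0,0,0]],[[-105,-13,15],[1,0,0]],[[-120,-14,35],[3,0,0]],[[-128,-10,62],[5,1,0]],[[-131,-6,92],[7,1,0]],[[-132,-3,122],[9,1,0]],[[-133,0,147],[11,1.5,0]],[[-133,3,165],[12,1.7,0]],[[-133,5,173],[12,1.7,0]]]'
python3 -c "
from h import *
p,R=pour(-8,(.025,0.003,.25));print(p);goal(p,R)"
```

```text
t: 11.15
ee_pos: [0.6323, 0.1429, 0.3189]
ee_rot: [[-0.138, 0.984, 0.11], [-0.015, 0.109, -0.994], [-0.99, -0.139, 0.0]]
wrist_force: [-0.4, 0.0, -1.2]
finger_gap: 0.169
[ 0.7548771  -0.1022354   0.31419075]
shift mm [ -8.5  94.5 257.1] turn [ 1.073e+01  1.510e+00 -1.000e-02]
```

```bash
python3 -m jog '[[[-1,4,11],[1,0,0]],[[-2,11,31],[2,0,0]],[[-3,21,58],[3,0.4,0]],[[-4,32,88],[4,0.5,0]],[[-5,43,118],[5,0.7,0]],[[-6,54,148],[6,0.8,0]],[[-7,65,178],[7,1,0]],[[-8,75,206],[8.5,1.2,0]],[[-8,84,230],[9.5,1.3,0]],[[-8,90,246],[10.7,1.5,0]],[[-8,94,255],[10.7,1.5,0]],[[-8,94,257],[10.7,1.5,0]]]'
python3 -c "
from h import *
S=manip.read_state()
p,R=pour(-8,(.025,0.003,.25));goal(p,R)
for th,z in [(0,.24),(10,.225),(15,.225),(20,.225),(25,.225),(30,.225),(35,.225),(42,.225),(50,.225)]:
  print(th,end=' ');q=pour(th,(.025,.003,z));goal(*q,S)
p,d=manip.read_camera('side');print(S['joint_pos']);cv2.imwrite('pics/s4.png',cv2.resize(p[60:310,190:440],(600,600)))"
```

```text
t: 12.15
ee_pos: [0.7548, -0.1001, 0.3129]
ee_rot: [[-0.139, 0.987, -0.075], [0.011, -0.074, -0.997], [-0.99, -0.139, -0.001]]
wrist_force: [-0.1, -0.1, -1.5]
finger_gap: 0.173
shift mm [-1.3  0.1  2.1] turn [ 0.19 -0.02  0.01]
0 shift mm [ -5.6 -10.7   2. ] turn [ 0.19 -0.03  8.01]
10 shift mm [ -6.  -26.5   2. ] turn [ 0.18 -0.05 18.01]
15 shift mm [-12.4 -36.3   2. ] turn [ 0.18 -0.05 23.01]
20 shift mm [-17.9 -46.7   1.9] turn [ 0.18 -0.06 28.01]
25 shift mm [-22.4 -57.5   1.9] turn [ 0.18 -0.07 33.01]
30 shift mm [-26.1 -68.6   1.8] turn [ 0.17 -0.08 38.01]
35 shift mm [-28.7 -80.    1.8] turn [ 0.17 -0.09 43.01]
42 shift mm [-30.7 -96.3   1.8] turn [ 0.17 -0.1  50.01]
50 shift mm [ -30.5 -115.1    1.7] turn [ 0.16 -0.11 58.01]
[-7.49297969 34.75041208 61.71088161 -0.40049548 91.5435857  -3.16188114]
```

View pics/s4.png

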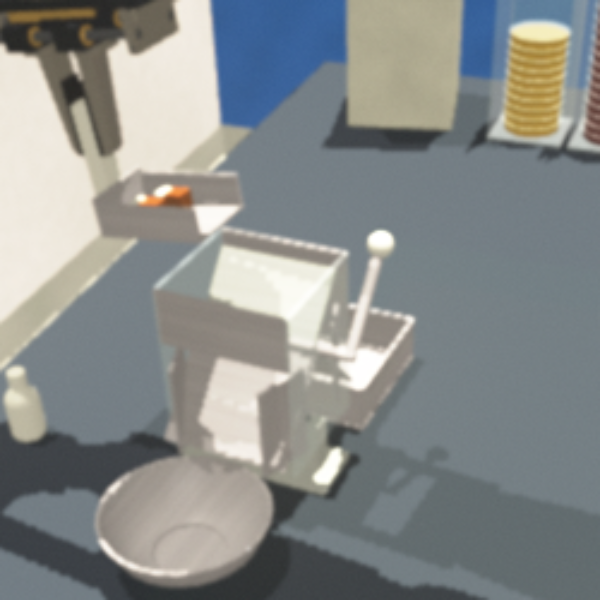

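Scoop lip is over the mouth (image (235,230)), vials in, knob fully over (380,243). Now pour.

```bash
python3 -m jog '[[[-3,-4,2],[0,0,3]],[[-5,-11,2],[0,0,8]],[[-6,-18,2],[0,0,13]],[[-6,-26,2],[0,0,18]],[[-9,-31,2],[0,0,20.5]],[[-12,-36,2],[0,0,23]],[[-15,-41,2],[0,0,25.5]],[[-18,-47,2],[0,0,28]],[[-20,-52,2],[0,0,30.5]],[[-22,-57,2],[0,0,33]],[[-24,-63,2],[0,0,35.5]],[[-26,-69,2],[0,0,38]]]'
python3 -c "
from h import *
S=manip.read_state()
for th,z in [(30,.225),(35,.225),(40,.225),(45,.225),(50,.225)]:
  print(th,end=' ');q=pour(th,(.025,.003,z));goal(*q,S)"
```

```text
t: 13.2
ee_pos: [0.6885, -0.0944, 0.3496]
ee_rot: [[0.501, 0.862, -0.073], [-0.035, -0.064, -0.997], [-0.865, 0.502, -0.001]]
wrist_force: [-1.0, -0.1, -1.5]
finger_gap: 0.172
30 shift mm [2.2 1.2 2.6] turn [ 0.25 -0.23 -0.14]
35 shift mm [-6.9 -6.1  2.5] turn [ 0.24 -0.24  4.86]
40 shift mm [-15.3 -14.3   2.5] turn [ 0.23 -0.25  9.86]
45 shift mm [-23.1 -23.1   2.4] turn [ 0.21 -0.26 14.86]
50 shift mm [-30.  -32.6   2.3] turn [ 0.2  -0.27 19.86]
```

```bash
python3 -m jog '[[[0,0,1],[0,0,0]],[[-4,-3,2],[0,0,2.5]],[[-7,-6,2],[0,0,5]],[[-11,-10,2],[0,0,7.5]],[[-15,-14,2],[0,0,10]],[[-19,-19,2],[0,0,12.5]],[[-23,-23,2],[0,0,15]],[[-26,-28,2],[0,0,17.5]],[[-29,-32,2],[0,0,20]],[[-29,-32,2],[0,0,20]],[[-29,-32,2],[0,0,20]],[[-29,-32,2],[0,0,20]]]'
python3 -c "
from h import *
s=manip.read_state();print(s['wrist_force'],s['joint_pos'].round(1))
p,d=manip.read_camera('side');q,_=manip.read_camera('scene');cv2.imwrite('pics/s5.png',np.hstack([cv2.resize(p[100:300,200:400],(400,400)),cv2.resize(q[220:420,230:430],(400,400))]))"
```

```text
t: 14.2
ee_pos: [0.6482, -0.0947, 0.3589]
ee_rot: [[0.764, 0.641, -0.074], [-0.056, -0.048, -0.997], [-0.643, 0.766, -0.001]]
wrist_force: [0.4, -0.2, -2.0]
finger_gap: 0.176
[ 0.39025386 -0.24727195 -2.0252792 ] [-11.2  -1.  119.3  24.6  13.  -28.5]
```

View pics/s5.png

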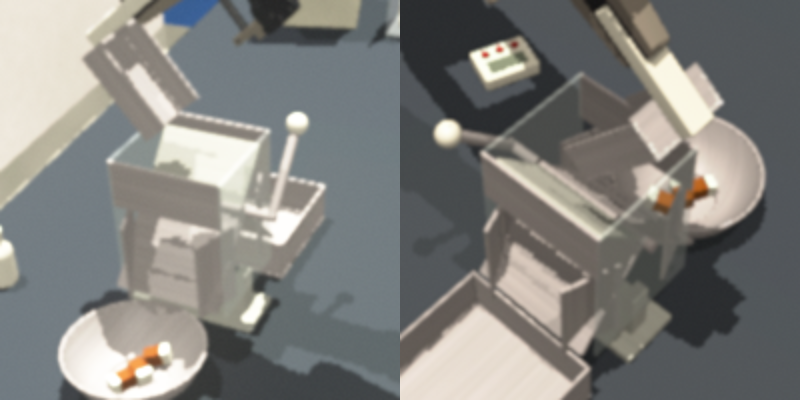

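At least two, apparently three, vials are in the bowl and the scoop is empty. Now tilt back and return the scoop to its original spot.

```bash
python3 -c "
from h import *
S=manip.read_state()
for th,z in [(40,.24),(20,.25),(0,.26)]:
  print(th,end=' ');q=pour(th,(.035,.003,z));goal(*q,S)"
```

```text
40 shift mm [15.4 28.2 -1. ] turn [  0.14  -0.21 -10.04]
20 shift mm [53.8 49.1 -0.8] turn [  0.18  -0.18 -30.04]
0 shift mm [93.9 54.  -0.7] turn [  0.21  -0.15 -50.04]
```

```bash
python3 -m jog '[[[8,14,-1],[0,0,-5]],[[15,28,-1],[0,0,-10]],[[28,35,-1],[0,0,-17]],[[41,42,-1],[0,0,-23.5]],[[54,49,-1],[0,0,-30]],[[67,51,-1],[0,0,-37]],[[80,53,-1],[0,0,-43.5]],[[94,54,-1],[0,0,-50]],[[94,54,-1],[0,0,-50]],[[94,54,-1],[0,0,-50]],[[94,54,-1],[0,0,-50]]]'
python3 -c "
from h import *
S=manip.read_state();goal([.554,.302,.33],down(18.5),S);goal([.554,.302,.083],down(18.5),S)
p,d=manip.read_camera('side');cv2.imwrite('pics/s6.png',cv2.resize(p[200:320,200:320],(480,480),interpolation=cv2.INTER_CUBIC))"
```

```text
t: 15.22
ee_pos: [0.7542, -0.1025, 0.3388]
ee_rot: [[0.002, 0.997, -0.076], [-0.0, -0.076, -0.997], [-1.0, 0.002, -0.0]]
wrist_force: [-0.4, 0.5, -1.2]
finger_gap: 0.171
shift mm [   8.4 -230.2 -388.2] turn [-2.284e+01  2.000e-02 -1.000e-01]
shift mm [ 255.4 -230.7 -388.2] turn [-2.284e+01  2.000e-02 -1.000e-01]
```

View pics/s6.png

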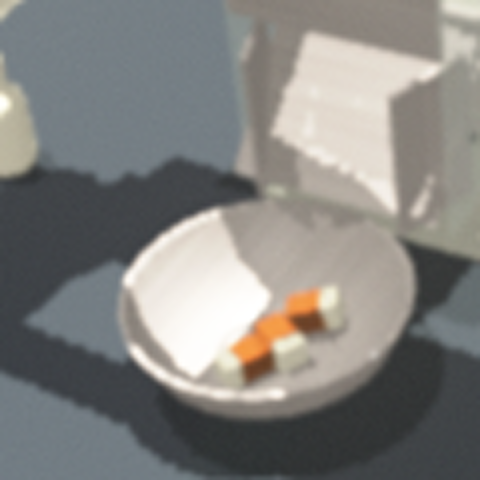

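Three vials are in the bowl: bodies at (250,355), (280,330) and (305,310), each with its cap. Return the scoop.

```bash
python3 -m jog '[[[4,-15,-25],[-2,0,0]],[[8,-35,-60],[-4,0,0]],[[8,-55,-95],[-6,0,0]],[[8,-76,-130],[-8,0,0]],[[8,-97,-165],[-10,0,0]],[[8,-118,-200],[-12,0,0]],[[8,-139,-235],[-14,0,0]],[[8,-160,-270],[-16,0,0]],[[8,-181,-305],[-18,0,0]],[[8,-202,-340],[-20,0,0]],[[8,-220,-370],[-22,0,0]],[[8,-230,-388],[-22.8,0,0]]]' && python3 -m jog '[[[15,0,0],[0,0,0]],[[50,0,0],[0,0,0]],[[88,0,0],[0,0,0]],[[126,0,0],[0,0,0]],[[164,0,0],[0,0,0]],[[195,0,0],[0,0,0]],[[215,0,0],[0,0,0]],[[225,0,0],[0,0,0]],[[225,0,0],[0,0,0]]]'
python3 -c "
from h import *
goal([.554,.302,.083],down(18.5))"
```

```text
t: 16.27
ee_pos: [0.5509, 0.3042, 0.3346]
ee_rot: [[0.006, 0.947, 0.32], [0.004, 0.32, -0.947], [-1.0, 0.007, -0.002]]
wrist_force: [0.7, -0.5, -1.5]
finger_gap: 0.171
t: 17.02
ee_pos: [0.5528, 0.3013, 0.1066]
ee_rot: [[0.001, 0.948, 0.317], [0.001, 0.317, -0.948], [-1.0, 0.001, -0.0]]
wrist_force: [0.6, 0.1, -1.0]
finger_gap: 0.172
shift mm [23.6  1.4 -0.3] turn [-0.02 -0.02 -0.08]
```

```bash
python3 -m jog '[[[8,0,0],[0,0,0]],[[15,0,0],[0,0,0]],[[19,0,0],[0,0,0]],[[21,0,0],[0,0,0]],[[22,0,0],[0,0,0]],[[23,0,0],[0,0,0]],[[23.5,0,0],[0,0,0]],[[23.5,0,0],[0,0,0]]]'; python3 -m jog '[[[0.5,0,0],[0,0,0]],[[0.5,0,0],[0,0,0]]]'
```

```text
t: 17.68
ee_pos: [0.5541, 0.3022, 0.0832]
ee_rot: [[0.001, 0.948, 0.317], [0.001, 0.317, -0.948], [-1.0, 0.001, -0.001]]
wrist_force: [0.2, -0.1, 0.1]
finger_gap: 0.173
t: 17.85
ee_pos: [0.5541, 0.3022, 0.0831]
ee_rot: [[0.001, 0.948, 0.317], [0.001, 0.317, -0.948], [-1.0, 0.001, -0.001]]
wrist_force: [-1.3, -0.7, 4.7]
finger_gap: 0.172
```

Contact made (+4.7 N, no longer hanging). Release, wait, then lift.

```bash
python3 -m jog '[[[0,0,0],[0,0,0]],[[0,0,0],[0,0,0]],[[0,0,0],[0,0,0]],[[0,0,0],[0,0,0]],[[0,0,0],[0,0,0]],[[0,0,0],[0,0,0]],[[0,0,0],[0,0,0]],[[0,0,0],[0,0,0]],[[0,0,0],[0,0,0]],[[0,0,0],[0,0,0]]]' 85; python3 -m jog '[[[-20,0,0],[0,0,0]],[[-50,0,0],[0,0,0]],[[-90,0,0],[0,0,0]],[[-130,0,0],[0,0,0]],[[-170,0,0],[0,0,0]],[[-200,0,0],[0,0,0]],[[-220,0,0],[0,0,0]],[[-220,0,0],[0,0,0]],[[-220,0,0],[0,0,0]]]'
python3 -c "
from h import *
p,d=manip.read_camera('side');cv2.imwrite('pics/s7.png',cv2.resize(p[130:450,170:410],(450,600)))"
```

```text
t: 18.68
ee_pos: [0.5539, 0.3021, 0.0824]
ee_rot: [[0.001, 0.948, 0.317], [0.001, 0.317, -0.948], [-1.0, 0.001, -0.001]]
wrist_force: [-0.5, -0.4, -0.9]
finger_gap: 0.875
t: 19.43
ee_pos: [0.5541, 0.3021, 0.3036]
ee_rot: [[0.003, 0.948, 0.317], [0.002, 0.317, -0.948], [-1.0, 0.003, -0.001]]
wrist_force: [-0.2, -0.7, -0.4]
finger_gap: 0.927
```

View pics/s7.png

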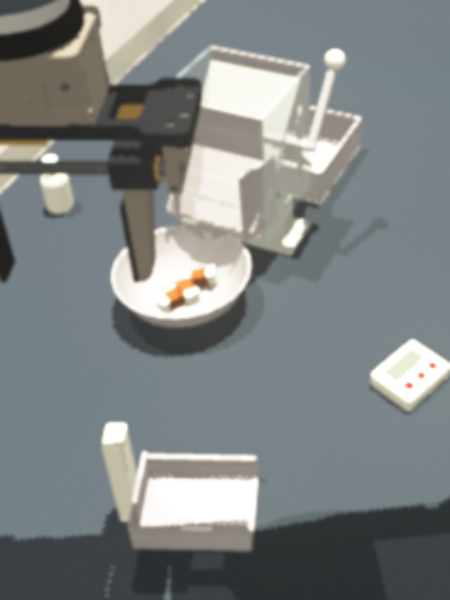

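The scoop is upright and empty at (195,505), the three vials are in the bowl at (187,287), the knob is fully over at (335,58), and the gripper is clear. Handing in.

```bash
python3 -c "
from h import *
print(manip.job_done())"
```

```text
the job is handed in; nothing more can be done
None
```

The job is done and handed in, with the clock at about 19.4 s of the 72 s allowed. The hand-in itself gives no verdict.

- **Flap:** I pushed the knob towards the tray side until it hit the stop, where the wrist force rose to 25 N. That shuts off the tray exit and feeds the bowl.
- **Pour:** I gripped the scoop, carried it with its lip tilted up and poured over the mouth of the chute up to a 50° tilt. Then I set it back down upright in its original place and lifted clear.
- **Last checks:** The final picture shows all three vials in the bowl. The scoop is upright and empty, the knob is still fully over, and the gripper is touching nothing. No check failed or disagreed, but I judged the flap's final angle by the stop force and the pictures and did not measure it.

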